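# Dock the slide tray and start the imaging unit

### The arm

A 7-joint arm with a two-finger parallel gripper is mounted at the origin on the work surface. World frame = base frame: x ahead of the robot, y to its left, z up, the work surface at z = 0. Lengths are in m, angles in rad, forces in N, time in s.
With the tool pointing down it reaches from about 0.4 to 0.875 m from the base axis. Payload 6.5 kg.
Tool frame: the origin (TCP) lies where the fingers leave the gripper's body, on its centre line; the fingertips stand 64 mm ahead of it and the grasp point (between the pads) lies 45 mm ahead of it; z points along the fingers, y is the direction in which the jaws open and shut (so a half turn about z gives the same grasp; the last joint's range is limited). The gripper opens to 88 mm and grips with 3 to 60 N. Pads are 18 mm wide; open, the fingers measure 123 mm over their backs; the gripper's body (75 mm by 187 mm) begins 45 mm behind the grasp point.
Start: joints at [-1.228, 0.536, -0.004, 1.538, 0.003, 1.067, -0.071], TCP at [0.258, 0.596, 0.303] pointing down, gripper open.
Joint ranges: [-2.7, 2.7], [-0.37, 2.16], [-1.27, 1.26], [0.24, 2.4], [-1.31, 4.45], [0.19, 1.91], [-2.76, 2.76]. Speed limits (rad/s): [2.39, 2.39, 3.14, 3.14, 3.14, 3.14, 3.14].

### API

Orientations are given as a 3x3 rotation matrix whose columns are the frame's x, y, z axes.
In Python, from cell import status, cams, job gives the robot as it stands. The module is installed in compiled form; this text tells all that it offers.
- The arm moves only by the tool move_arm, never from a script. Its argument "plan" is a list that holds one entry, the list of rows, each a list of 7 numbers: the shift along the tool's x, y, z in cm, then the turn, a rotation vector about the tool's x, y, z in rad, then the opening, from 0 (shut) to 1 (fully open). A call has 1 to 10 rows; each row shifts and turns the commanded pose from where the row before left it, along the tool's axes as they then stand; what a row does not reach is not made up. A row lasts 1/8 s, in which the tool goes at most 62.5 mm and 10.7 degrees, less where a joint would pass 70% of its speed; a pose out of reach is approached as far as the arm can. A call is refused whole if a number of a shift passes 6.25 or a number of a turn 0.188, either way. A call with a gripper value outside its range is refused whole. The fingers move at their own pace and stop on an object; "squeeze" is the grip in N (left out, the last holds). Time passes only in rows, so rows that do not move let the fingers close. It gives the time, the measured TCP pose, the force and the opening at its end, in the units of the state.
- status.state(): the state, without advancing time (a new reading comes with each control period).
- cams.camera(name): name is "side" or "top" or "wrist"; returns a dict with "image" (384x512x3 uint8, red, green, blue), "z_map" (384x512 float32, m along the optical axis (not along the pixel's ray), 0 where there is no reading), "vfov" (degrees; the focal length in pixels is half the picture's height over the tangent of half this angle, whatever the lens; pixels are square), "cx", "cy" (the principal point, pixels), "rvec" (rotation vector, rad) and "tvec" (3), from world to camera coordinates, as OpenCV has them. Camera axes: x right, y down, z forward; pixel columns grow to the right and rows downward; lengths in m; the calibration is good to about 2 mm. A picture is of the moment at which its call begins.
- job.hand_in(): hands the job in, once; it reports no verdict.
The state is a dict: "time": time; "joint_pos": joint angles; "joint_velocities": joint speeds; "tau": joint torques, N m; "ee_pos": TCP position; "ee_rot": TCP orientation; "force": force on the tool from outside, world axes, zero at the start; "ft_torque": the same for the moment, N m; "opening": finger opening in m.
Only numpy, scipy, OpenCV 4.12 (cv2) and the standard library are available. Lean on these libraries where they do the work, as an engineer would, in place of code of your own. Each camera call takes 0.05 s, during which the arm holds its last target. There are 200 camera calls.

### The job

Gently push the open tray of glass slides along the bench into the docking corner of the low white imaging unit, until it sits square with one long side flush against the unit's front and its left end flush against the metal rail. Then press the plain round button on the unit fully down with a fingertip and let it come back up. Do not pick the tray up or tip it, and leave everything else on the bench and on the unit where it stands.

Things in the scene. Friction and masses are not known exactly. Their poses are not given: they have to be found in the camera images.
- tray_center (a point): centre (15 mm above the bench) of the open grey slide tray with four glass slides: 78 mm along its x, 116 along its y, 30 tall, flat upright sides, walls 4 thick, 0.17 to 0.35 kg, loose. Its x points roughly away from the robot, y left, z up. Docked, this point is at x = -39, y = -58 mm in the unit's frame, axes parallel
- dock: low white slide imaging unit, fixed. Origin: inside of its docking corner, at bench height; x points away from the robot into the unit, y left along its front, z up. Front face: the flat plane x = 0, y from -316 to +14 mm, 45 tall. Flat deck on top to x = 80, then a hood 75 tall to x = 170. Docking corner: the bench at x < 0, y < 0. A dial (26 wide, 16 tall, not used) is on the deck at x = 36, y = -125
- rail_end (a point): robot-side end of the unit's metal rail, at bench height on its inner face: x = -90, y = 0 mm in the unit's frame. The rail runs from here to the unit's front face at right angles to it; 25 tall, 14 thick (y 0 to +14), its inner face the plane y = 0 that the tray's left end must meet
- load_button_top (a point): centre of the top of the round grey push button, 28 diameter, on the unit's front deck at x = 36, y = -58 mm in the unit's frame; it is pressed straight down. The dial beside it has a dark bar across its top; the button is plain and stands nearer the rail
- load_button (a joint): travel of the push button in m: 0 up, 0.006 fully down; a spring returns it, fully down takes 5 N
- stain_jar: lidded glass staining jar, upright, diameter 48, 75 tall; stands on the bench just left of the rail. Bystander: leave alone. Origin at centre of its underside (mm).
- oil_bottle: small amber immersion-oil bottle, upright, diameter 30, 70 tall; on the bench right of the tray. Bystander: leave alone. Origin at centre of its underside (mm).
- petri_dish: closed glass dish, diameter 90, 16 tall; on the bench far right of the tray. Bystander: leave alone. Origin at centre of its underside (mm).
- coverslip_box: small plastic box 30 x 45 x 22 tall, lying on the 45 mm high front deck of the imaging unit, right of the dial. Bystander: leave alone. Origin at centre of its underside (mm).
- calculator: flat desk calculator 130 x 78 x 14 tall, on the bench at the left. Bystander: leave alone. Origin at centre of its underside (mm).
- beaker: small open glass cup, rim diameter 64, 80 tall, on the bench at the left beyond the jar. Bystander: leave alone. Origin at centre of its underside (mm).

How it is judged:
On the way, in this order (a step that is already met when the one before it is completed fails the run):
1. the tray sits flush in the docking corner (x of tray_center in the frame of dock between -0.043 and -0.033 m and y of tray_center in the frame of dock between -0.062 and -0.052 m and angle between the y axis of tray_center and the y axis of dock, either way round below 0.05 rad and height (world z) of tray_center below 0.019 m and angle between tray_center's own z axis and vertical below 0.05 rad), for 0.2 s.
2. the button is pressed down, the tray still docked (value of joint load_button above 0.0045 m and x of tray_center in the frame of dock between -0.044 and -0.033 m and y of tray_center in the frame of dock between -0.063 and -0.052 m and angle between the y axis of tray_center and the y axis of dock, either way round below 0.06 rad and height (world z) of tray_center below 0.019 m and angle between tray_center's own z axis and vertical below 0.05 rad), for 0.05 s.
At the end, for the whole second after the job is handed in: The tray rests flat on the bench in the docking corner, within 4 mm of both the unit's front face and the rail and within 0.05 rad of square; the button has been pressed (at least 4.5 of 6 mm) with the tray docked, and is up again. All bystanders are within 15 mm of where they stood (all of step 1 and value of joint load_button below 0.0015 m and linear speed of tray below 0.01 m/s and distance of each of stain_jar, oil_bottle, petri_dish, coverslip_box, calculator, beaker from where it was at the start of the episode below 0.015 m); the robot touches nothing.
It fails at once if the tray is lifted or tipped (height (world z) of tray_center above 0.027 m or angle between tray_center's own z axis and vertical above 0.25 rad).
It fails at once if the tray is gripped or rammed hard (over 60 N from the fingers) (contact force between the fingers and tray above 60 N).
It fails at once if the button is pressed while the tray is not in the docking corner (value of joint load_button above 0.003 m and not (x of tray_center in the frame of dock between -0.045 and -0.033 m and y of tray_center in the frame of dock between -0.064 and -0.052 m and angle between the y axis of tray_center and the y axis of dock, either way round below 0.08 rad and height (world z) of tray_center below 0.019 m and angle between tray_center's own z axis and vertical below 0.05 rad)).
It fails at once if a bystander (jar, bottle, dish, coverslip box, calculator or cup) is shifted by more than 15 mm or knocked over (distance of any of stain_jar, oil_bottle, petri_dish, coverslip_box, calculator, beaker from where it was at the start of the episode above 0.015 m or angle between any of stain_jar, oil_bottle, petri_dish, coverslip_box, calculator, beaker's own z axis and vertical above 0.4 rad).
It also fails if it takes over 58 s, if anything falls off the work surface, if the arm or the gripper's body presses on something with over 40 N, if the wrist force passes 120 N, or if a joint passes its speed limit or range.

## Working session

There is one attempt and no reset: what is moved stays moved. The work goes in short steps, Python scripts to look and compute and a tool call to move; the robot and the scene stay as the last step left them, time stands still between calls to the robot, and variables do not carry over. Pictures are saved under pics/ and viewed, about 8 in all and at most 12, crops included, and the job is handed in when it is done.

Besides the shell and the picture viewer there is one more tool, called after "Request:" as a command line: name --argument value ..., lists and objects as JSON in quotes. move_arm: Moves the arm, as the interface text tells. Its arguments: {"type":"object","properties":{"plan":{"type":"array"},"squeeze":{"type":"number"}},"required":["plan"]}

```bash
mkdir -p pics
cat > h.py <<'E'
import numpy as np, cv2
from cell import status, cams, job
def cam(n):
    c=cams.camera(n); im=c["image"]; h,w=im.shape[:2]
    f=h/2/np.tan(np.radians(c["vfov"])/2)
    R=cv2.Rodrigues(np.array(c["rvec"],float))[0]; t=np.array(c["tvec"],float).ravel()
    z=c["z_map"]; v,u=np.mgrid[:h,:w]
    P=np.stack([(u-c["cx"])/f*z,(v-c["cy"])/f*z,z],-1)
    W=(P-t)@R; W[z==0]=np.nan
    return im,W
def save(n,im,s=1,roi=None):
    if roi: x0,y0,x1,y1=roi; im=im[y0:y1,x0:x1]
    cv2.imwrite("pics/"+n,cv2.resize(im[...,::-1],None,fx=s,fy=s,interpolation=cv2.INTER_CUBIC))
E
python3 - <<'E'
from h import *
for n in("top","side"):
    im,W=cam(n); save(n+"0.png",im,1.5); np.savez("/tmp/"+n,im=im,W=W)
s=status.state(); print(s["time"],s["ee_pos"],s["ee_rot"],s["force"],s["opening"])
E
```

```text
0.1 [0.25820935 0.59604772 0.30193362] [[-9.17627053e-01  3.97442262e-01 -4.90677632e-04]
 [ 3.97442546e-01  9.17625937e-01 -1.43583918e-03]
 [-1.20404651e-04 -1.51258105e-03 -9.99998849e-01]] [-0.69669122 -0.17640188 -0.07368606] 0.08856376187378881
```

View pics/top0.png

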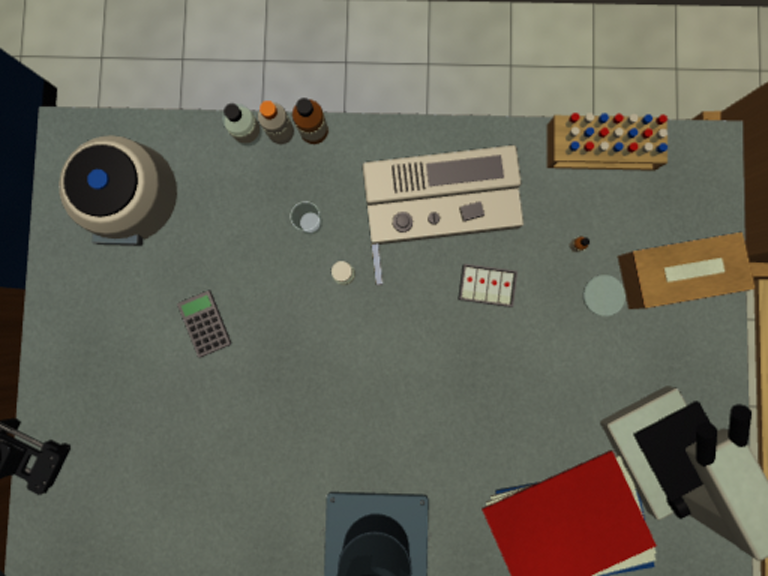

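View pics/side0.png

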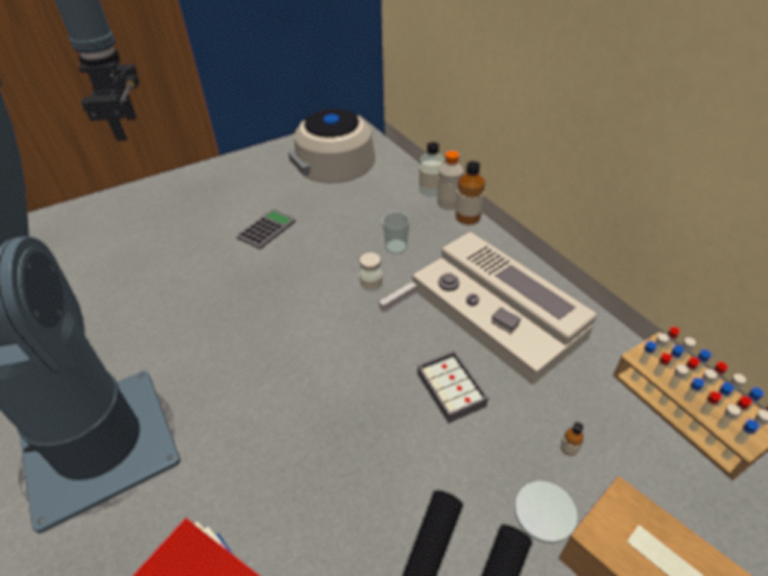

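The top view shows the unit, with its front edge from (371,241) to (522,225) in the 1.5x picture. The rail runs (375,243)-(380,284), the tray is centred near (487,286), and the jar is at (341,272). I'll now measure these by depth masks.

Run:
```python
from h import *
d=np.load("/tmp/top.npz"); im,W=d["im"],d["W"]
save("crop.png",im,6,(225,90,355,210))
z=W[...,2]; H,Wd=z.shape; v,u=np.mgrid[:H,:Wd]
box=lambda x0,y0,x1,y1:(u>=x0)&(u<x1)&(v>=y0)&(v<y1)
print("bench",np.nanmedian(z[200:220,200:240]), W[330,220:222])
def rect(m,name):
    p=W[m][:,:2].astype(np.float32); r=cv2.minAreaRect(p*1000); print(name,m.sum(),np.round(r[0],1),np.round(r[1],1),round(r[2],2),"corners",np.round(cv2.boxPoints(r),1).tolist(),"zmed",np.median(z[m]))
rect(box(235,90,355,165)&(z>.035)&(z<.056),"deck")
rect(box(235,90,355,165)&(z>.065)&(z<.085),"hood")
rect(box(300,170,350,210)&(z>.01)&(z<.04),"tray")
rect(box(245,160,258,195)&(z>.015)&(z<.035),"rail")
rect(box(215,170,238,195)&(z>.06),"jar")
rect(box(190,125,218,160)&(z>.06),"beaker")
rect(box(375,150,398,172)&(z>.05),"bottle")
rect(box(258,138,278,158)&(z>.05)&(z<.07),"button")
rect(box(280,138,296,158)&(z>.05)&(z<.07),"dial")
```

```text
bench -0.00016233579378356448 [[0.10550236 0.09974757 0.01725381]
 [0.10348984 0.09723808 0.0102104 ]]
deck 2329 [ 709.4 -129.8] [ 86.4 331.2] 7.15 corners [[646.0, 29.100000381469727], [687.2000122070312, -299.5], [772.9000244140625, -288.79998779296875], [731.7000122070312, 39.900001525878906]] zmed 0.04453432451308812
hood 3025 [ 764.3 -121.8] [148.4 329.3] 8.25 corners [[667.2000122070312, 30.5], [714.4000244140625, -295.5], [861.4000244140625, -274.20001220703125], [814.0999755859375, 51.79999923706055]] zmed 0.07459001269165512
tray 843 [ 562.3 -226.9] [116.6  78.4] 83.44 corners [[516.7999877929688, -280.29998779296875], [594.5999755859375, -289.20001220703125], [607.9000244140625, -173.39999389648438], [530.0999755859375, -164.5]] zmed 0.018658786000982773
rail 125 [604.3  11.3] [91.9 32.8] 1.14 corners [[558.0, 26.799999237060547], [558.7000122070312, -6.0], [650.5, -4.199999809265137], [649.9000244140625, 28.600000381469727]] zmed 0.024722335794973595
jar 150 [579.8  86.1] [41.4 40.1] 1.62 corners [[558.5999755859375, 105.5999984741211], [559.7000122070312, 65.5], [601.0999
[... 273 characters left out ...]
000610351562]] zmed 0.07613838333668707
bottle 35 [ 657.3 -422.9] [17.5 17.5] 35.58 corners [[645.0999755859375, -420.8999938964844], [655.2999877929688, -435.1000061035156], [669.5, -424.8999938964844], [659.2999877929688, -410.70001220703125]] zmed 0.06604377728738045
button 144 [690.9 -33.8] [42.1 48.6] 0.39 corners [[669.5999755859375, -9.600000381469727], [670.0, -58.29999923706055], [712.0999755859375, -58.0], [711.7999877929688, -9.399999618530273]] zmed 0.05794894536643289
dial 55 [ 695.2 -104.1] [30.4 39. ] 73.17 corners [[672.0999755859375, -113.0], [709.5, -124.30000305175781], [718.2999877929688, -95.19999694824219], [680.9000244140625, -83.9000015258789]] zmed 0.0586096619247783
```

View pics/crop.png

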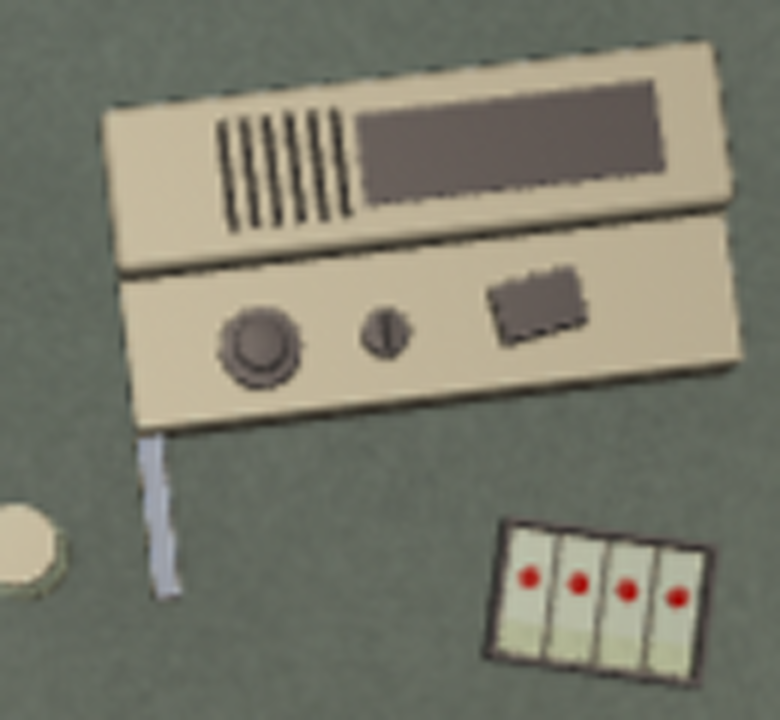

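```bash
cat > dock.py <<'E'
from h import *
def edge(W,cols,r0,r1,thr,zr):
    # per column: lowest row whose depth height exceeds thr
    out=[]
    for c in cols:
        zc=W[r0:r1,c,2]; k=np.where((zc>zr[0])&(zc<zr[1]))[0]
        if len(k): out.append(W[r0+k.max(),c])
    return np.array(out)
E
python3 - <<'E'
from dock import *
d=np.load("/tmp/top.npz"); im,W=d["im"],d["W"]
e=edge(W,range(252,345),120,168,0,(.042,.048))
p=np.polyfit(e[:,1],e[:,0],1)
r=e[:,0]-np.polyval(p,e[:,1]); print("front edge slope dx/dy",p,np.std(r)*1e3, e[:,2].min())
p2=np.polyfit(e[abs(r)<.003,1],e[abs(r)<.003,0],1);print(p2, "yaw",-np.arctan(p2[0]))
# back hood edge (highest row) and hood/deck step
b=[]
for c in range(248,340):
    k=np.where((W[90:140,c,2]>.072))[0]
    if len(k): b.append(W[90+k.min(),c])
b=np.array(b); q=np.polyfit(b[:,1],b[:,0],1); r=b[:,0]-np.polyval(q,b[:,1]);q=np.polyfit(b[abs(r)<.003,1],b[abs(r)<.003,0],1);print("hood back",q,-np.arctan(q[0]))
# brightness-weighted rows across rail
L=[];Rr=[]
for rr in range(165,187):
    k=np.where((W[rr,240:262,2]>.021)&(W[rr,240:262,2]<.029))[0]
    if len(k): L.append(W[rr,240+k.min()]);Rr.append(W[rr,240+k.max()])
for a in(L,Rr):
    a=np.array(a); print("rail",np.polyfit(a[:,0],a[:,1],1),a[:,0].min(),a[:,0].max(),len(a))
# button: topmost z
m=np.zeros(W.shape[:2],bool);m[135:160,255:280]=1
zz=W[...,2]; mb=m&(zz>.050); print(np.round(np.histogram(zz[mb],8)[0]),np.round(np.histogram(zz[mb],8)[1],4))
t=zz[mb].max(); mt=m&(zz>t-.003); print("button top",W[mt].mean(0),mt.sum())
E
```

```text
front edge slope dx/dy [-0.14391386  0.65218292] 2.6197439855242823 0.04204208207553075
[-0.14170711  0.65181744] yaw 0.14076983845831675
hood back [-0.14415164  0.8165367 ] 0.14316543211929333
rail [ 0.13961379 -0.06428993] 0.5676286583132852 0.636107737499896 22
rail [ 0.12764118 -0.06734885] 0.5680678184347622 0.6368402386259205 22
[14 24 39 12  6 16 33  7] [0.0504 0.053  0.0555 0.0581 0.0606 0.0632 0.0657 0.0683 0.0708]
button top [ 0.68937502 -0.03932859  0.06915206] 12
```

Request:
move_arm --plan '[[[0, -4, 0, 0, 0, -0.184, 0.65], [0, -4, 0, 0, 0, -0.184, 0.65], [0, -4, 0, 0, 0, -0.184, 0.65], [-1, -6, 0, 0, 0, 0, 0.65], [-1, -6, 0, 0, 0, 0, 0.65], [-1, -6, 0, 0, 0, 0, 0.65], [-1, -6, 0, 0, 0, 0, 0.65], [-1, -6, 0, 0, 0, 0, 0.65], [-1, -6, 0, 0, 0, 0, 0.65], [-1, -6, 0, 0, 0, 0, 0.65]]]'

```text
time: 1.35
ee_pos: [0.3614, 0.0731, 0.3029]
ee_rot: [[-0.99, -0.143, 0.001], [-0.143, 0.99, 0.0], [-0.001, 0.0, -1.0]]
force: [0.7, 0.9, 0.0]
opening: 0.0574
```

```bash
cat >> h.py <<'E'
C=np.array([.6487,.0148]); YAW=.143
def d2(p): c,s=np.cos(YAW),np.sin(YAW); q=np.asarray(p)[...,:2]-C; return np.stack([q[...,0]*c+q[...,1]*s,-q[...,0]*s+q[...,1]*c],-1)
def tool():
    s=status.state(); R=np.array(s["ee_rot"]); 
    yw=np.arctan2(-R[0,1],R[1,1])-YAW
    print("t",round(s["time"],2),"dock xy mm",np.round(d2(s["ee_pos"])*1e3,1),"tipz",round((s["ee_pos"][2]-.064)*1e3,1),"yaw-dock",round(yw,4),"tilt",np.round(R[2,:2],4),"F",np.round(s["force"],1),"open",round(s["opening"]*1e3,1),"j7",round(s["joint_pos"][6],2))
    return s
E
python3 -c "
from h import *
tool()"
```

```text
t 1.35 dock xy mm [-276.1   98.7] tipz 238.9 yaw-dock 0.0004 tilt [-0.0007  0.0003] F [0.7 0.9 0. ] open 57.4 j7 1.4
```

Request:
move_arm --plan '[[[-1.3, -5.4, 0, 0, 0, 0, 0.65], [-1.3, -5.4, 0, 0, 0, 0, 0.65], [-1.3, -5.4, 0, 0, 0, 0, 0.65], [-1.3, -5.4, 2, 0, 0, 0, 0.65], [-1.3, -5.4, 3, 0, 0, 0, 0.65], [-1.1, -5.6, 4, 0, 0, 0, 0.65], [0, 0, 5, 0, 0, 0, 0.65], [0, 0, 3, 0, 0, 0, 0.65], [0, 0, 0, 0, 0, 0, 0.65]]]'

```text
time: 2.48
ee_pos: [0.4792, -0.2301, 0.1352]
ee_rot: [[-0.99, -0.143, -0.005], [-0.143, 0.99, 0.002], [0.004, 0.002, -1.0]]
force: [0.6, -0.1, 0.6]
opening: 0.0571
```

```bash
python3 -c "
from h import *
tool()
im,W=cam('top'); save('t1.png',im,4,(225,110,395,240))
im,W=cam('wrist'); save('w1.png',im,1)"
```

```text
t 2.48 dock xy mm [-202.7 -218.2] tipz 71.2 yaw-dock 0.0001 tilt [0.0045 0.0023] F [ 0.6 -0.1  0.6] open 57.1 j7 2.37
```

View pics/t1.png

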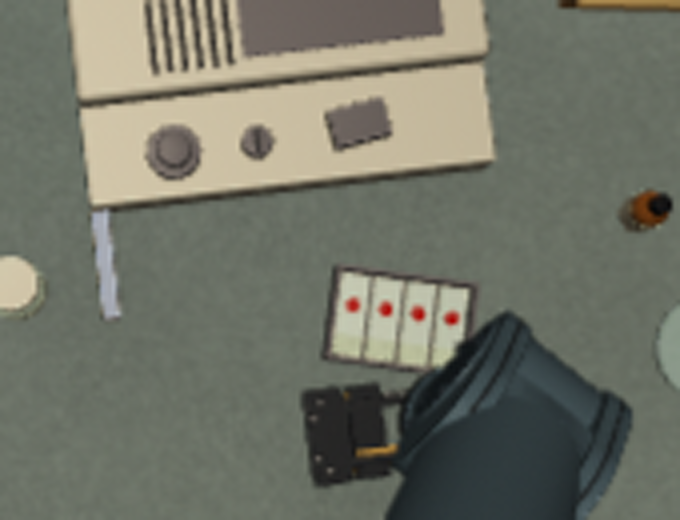

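Request:
move_arm --plan '[[[0, -0.9, 2, 0, 0, 0, 0.65], [0, 0, 2, 0, 0, 0, 0.65], [0, 0, 1.4, 0, 0, 0, 0.65], [-1, 0, 0, 0, 0, 0, 0.65], [-1, 0, 0, 0, 0, 0, 0.65], [-1, 0, 0, 0, 0, 0, 0.65], [-1, 0, 0, 0, 0, 0, 0.65], [-1, 0, 0, 0, 0, 0, 0.65], [0, 0, 0, 0, 0, 0, 0.65]]]'

```text
time: 3.7
ee_pos: [0.5329, -0.2319, 0.0833]
ee_rot: [[-0.99, -0.144, 0.001], [-0.144, 0.99, 0.0], [-0.001, -0.0, -1.0]]
force: [0.0, 0.2, 0.4]
opening: 0.0572
```

```bash
cat >> h.py <<'E'
def tray(save_as=None):
    im,W=cam("top"); d=d2(W); z=W[...,2]
    m=(z>.008)&(z<.036)&(d[...,0]>-.19)&(d[...,0]<-.004)&(d[...,1]<-.004)&(d[...,1]>-.32)
    r=cv2.minAreaRect((d[m]*1000).astype(np.float32)); print("tray",m.sum(),np.round(r[0],1),np.round(r[1],1),round(r[2],2),"corners",np.round(cv2.boxPoints(r)).tolist())
    if save_as: save(save_as,im,4,(225,110,395,240))
    return im,W
E
python3 -c "
from h import *
tool(); tray('t2.png')"
```

```text
t 3.7 dock xy mm [-149.8 -227.6] tipz 19.3 yaw-dock 0.0016 tilt [-0.0013 -0.0001] F [0.  0.2 0.4] open 57.2 j7 2.37
tray 503 [ -99.  -216.3] [ 78.  115.1] 0.18 corners [[-138.0, -159.0], [-138.0, -274.0], [-60.0, -274.0], [-60.0, -159.0]]
```

Request:
move_arm --plan '[[[-0.8, 0, 0.2, 0, 0, 0, 0.65], [-0.8, 0, 0.1, 0, 0, 0, 0.65], [-0.8, 0, 0, 0, 0, 0, 0.65], [-0.8, 0, 0, 0, 0, 0, 0.65], [-0.8, 0, 0, 0, 0, 0, 0.65], [-0.8, 0, 0, 0, 0, 0, 0.65], [-0.4, 0, 0, 0, 0, 0, 0.65], [0, 0, 0, 0, 0, 0, 0.65]]]'

```text
time: 4.75
ee_pos: [0.5837, -0.225, 0.0803]
ee_rot: [[-0.99, -0.143, 0.001], [-0.143, 0.99, -0.0], [-0.001, -0.0, -1.0]]
force: [0.0, -0.7, 0.5]
opening: 0.0574
```

```bash
python3 -c "
from h import *
tool(); tray('t3.png')"
```

```text
t 4.75 dock xy mm [ -98.5 -228.1] tipz 16.3 yaw-dock 0.0005 tilt [-0.0011 -0.0004] F [ 0.  -0.7  0.5] open 57.4 j7 2.31
tray 416 [ -64.3 -132.8] [ 85.1 287.4] 17.28 corners [[-148.0, -8.0], [-62.0, -283.0], [19.0, -257.0], [-66.0, 17.0]]
```

Request:
move_arm --plan '[[[2.5, 0, 0, 0, 0, 0, 0.65], [0, 0, -5, 0, 0, 0, 0.3], [0, -3.5, -3, 0, 0, 0.174, 0.3], [0, 0, 0, 0, 0, 0.174, 0.3], [0, 0, 0, 0, 0, 0.174, 0.3], [0, 0, 0, 0, 0, 0.174, 0.3], [0, 0, 0, 0, 0, 0.174, 0.3], [0, 0, 0, 0, 0, 0.174, 0.3], [0, 0, 0, 0, 0, 0.174, 0.3], [0, 0, 0, 0, 0, 0.174, 0.3]]]'

```text
time: 6.05
ee_pos: [0.5635, -0.2632, 0.1604]
ee_rot: [[-0.311, 0.95, 0.001], [0.95, 0.311, 0.0], [-0.0, 0.001, -1.0]]
force: [0.0, 0.3, -0.2]
opening: 0.0265
```

Request:
move_arm --plan '[[[0, 0, 0, 0, 0, 0.179, 0.3], [0, 0, 0, 0, 0, 0, 0.3]]]'

```text
time: 6.3
ee_pos: [0.5634, -0.2631, 0.1602]
ee_rot: [[-0.144, 0.99, 0.0], [0.99, 0.144, -0.001], [-0.001, 0.0, -1.0]]
force: [-0.1, 1.0, -0.8]
opening: 0.0268
```

```bash
python3 -c "
from h import *
tool()"
```

```text
t 6.3 dock xy mm [-124.  -262.9] tipz 96.2 yaw-dock -1.569 tilt [-0.0006  0.0001] F [-0.1  1.  -0.8] open 26.8 j7 1.07
```

Request:
move_arm --plan '[[[-4, 3.6, 0, 0, 0, 0, 0.3], [0, 4, 0, 0, 0, 0, 0.3], [0, 0, 4, 0, 0, 0, 0.3], [0, 0, 3, 0, 0, 0, 0.3], [0, 0, 1, 0, 0, 0, 0.3], [0, 0, 0, 0, 0, 0, 0.3]]]'

```text
time: 7.05
ee_pos: [0.6441, -0.2922, 0.0803]
ee_rot: [[-0.144, 0.99, -0.0], [0.99, 0.144, 0.0], [0.0, -0.0, -1.0]]
force: [-0.2, -0.7, 0.7]
opening: 0.0264
```

```bash
python3 -c "
from h import *
tool(); tray('t4.png')"
```

```text
t 7.05 dock xy mm [ -48.3 -303.2] tipz 16.3 yaw-dock -1.5695 tilt [ 0.0001 -0.0001] F [-0.2 -0.7  0.7] open 26.4 j7 1.04
tray 385 [ -20.2 -201.4] [ 57.7 129. ] 30.46 corners [[-78.0, -160.0], [-12.0, -272.0], [37.0, -242.0], [-28.0, -131.0]]
```

View pics/t4.png

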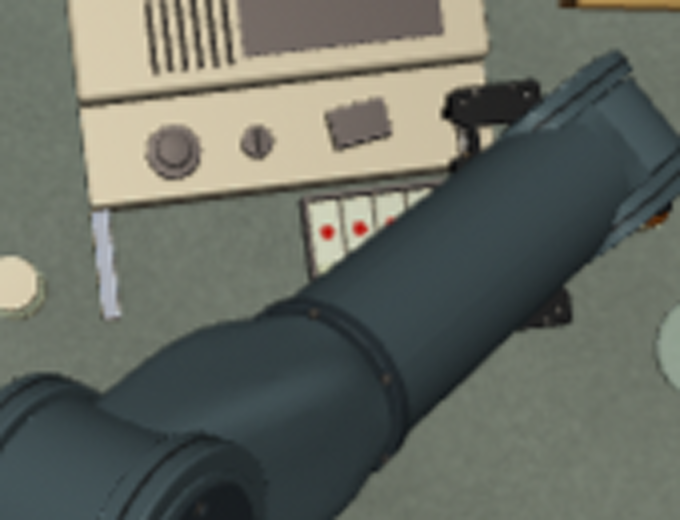

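Request:
move_arm --plan '[[[1, 0, 0, 0, 0, 0, 0.3], [1, 0, 0, 0, 0, 0, 0.3], [1, 0, 0, 0, 0, 0, 0.3], [1, 0, 0, 0, 0, 0, 0.3], [1, 0, 0, 0, 0, 0, 0.3], [1, 0, 0, 0, 0, 0, 0.3], [1, 0, 0, 0, 0, 0, 0.3], [1, 0, 0, 0, 0, 0, 0.3], [1, 0, 0, 0, 0, 0, 0.3], [1, 0, 0, 0, 0, 0, 0.3]]]'

```text
time: 8.35
ee_pos: [0.6298, -0.1923, 0.0801]
ee_rot: [[-0.143, 0.99, -0.0], [0.99, 0.143, 0.0], [0.0, -0.0, -1.0]]
force: [0.6, -3.8, 3.2]
opening: 0.0264
```

Request:
move_arm --plan '[[[1, 0, 0, 0, 0, 0, 0.3], [1, 0, 0, 0, 0, 0, 0.3], [1, 0, 0, 0, 0, 0, 0.3], [1, 0, 0, 0, 0, 0, 0.3], [1, 0, 0, 0, 0, 0, 0.3], [0.5, 0, 0, 0, 0, 0, 0.3], [0, 0, 0, 0, 0, 0, 0.3]]]'

```text
time: 9.22
ee_pos: [0.6218, -0.137, 0.0796]
ee_rot: [[-0.144, 0.99, -0.001], [0.99, 0.144, 0.002], [0.002, -0.001, -1.0]]
force: [-0.6, 0.5, -0.2]
opening: 0.0269
```

```bash
python3 -c "
from h import *
tool(); tray('t5.png')"
```

```text
t 9.22 dock xy mm [ -48.3 -146.4] tipz 15.6 yaw-dock -1.5697 tilt [ 0.0022 -0.001 ] F [-0.6  0.5 -0.2] open 26.9 j7 0.9
tray 96 [ -68.5 -161.8] [303.1  48.9] 70.62 corners [[-142.0, -297.0], [-96.0, -313.0], [5.0, -27.0], [-41.0, -11.0]]
```

View pics/t5.png

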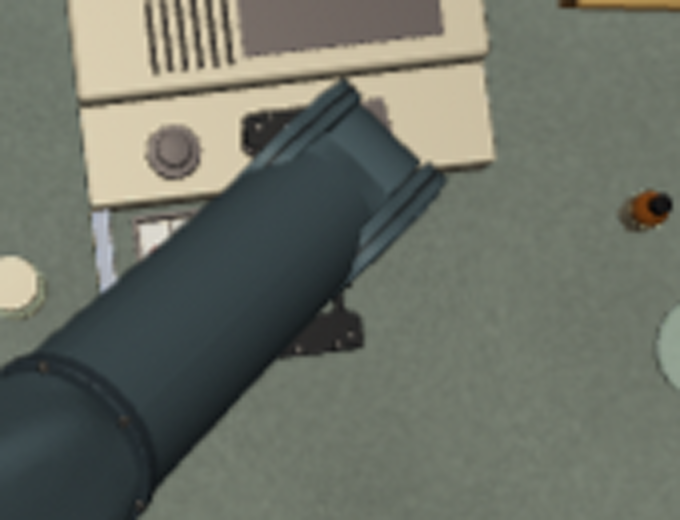

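Request:
move_arm --plan '[[[0.6, 0, 0, 0, 0, 0, 0.3], [0.6, 0, 0, 0, 0, 0, 0.3], [0.3, 0, 0, 0, 0, 0, 0.3], [0, 0, 0, 0, 0, 0, 0.3]]]'

```text
time: 9.78
ee_pos: [0.62, -0.123, 0.0801]
ee_rot: [[-0.143, 0.99, -0.0], [0.99, 0.143, 0.001], [0.001, -0.0, -1.0]]
force: [-0.1, 0.4, -0.5]
opening: 0.0263
```

Request:
move_arm --plan '[[[0.2, 0, 0, 0, 0, 0, 0.3], [0.1, 0, 0, 0, 0, 0, 0.3], [0, 0, 0, 0, 0, 0, 0.3]]]'

```text
time: 10.15
ee_pos: [0.6196, -0.121, 0.0802]
ee_rot: [[-0.142, 0.99, 0.0], [0.99, 0.142, -0.0], [-0.0, 0.0, -1.0]]
force: [0.5, -1.4, -0.8]
opening: 0.0262
```

Request:
move_arm --plan '[[[0.15, 0, 0, 0, 0, 0, 0.3], [0.15, 0, 0, 0, 0, 0, 0.3]]]'

```text
time: 10.4
ee_pos: [0.619, -0.1186, 0.0803]
ee_rot: [[-0.142, 0.99, 0.0], [0.99, 0.142, -0.001], [-0.001, 0.0, -1.0]]
force: [-0.1, -5.1, -1.6]
opening: 0.0261
```

Request:
move_arm --plan '[[[0.15, 0, 0, 0, 0, 0, 0.3], [0, 0, 0, 0, 0, 0, 0.3]]]'

```text
time: 10.65
ee_pos: [0.6189, -0.1184, 0.0805]
ee_rot: [[-0.141, 0.99, 0.001], [0.99, 0.141, -0.003], [-0.003, 0.001, -1.0]]
force: [0.4, -7.1, -1.0]
opening: 0.0263
```

```bash
python3 -c "
from h import *
tool()"
```

```text
t 10.65 dock xy mm [ -48.5 -127.6] tipz 16.5 yaw-dock -1.5724 tilt [-0.0035  0.0005] F [ 0.4 -7.1 -1. ] open 26.3 j7 0.88
```

Request:
move_arm --plan '[[[-1.5, 0, 0, 0, 0, 0, 0.3], [0, 0, -5, 0, 0, 0, 0.65], [0, -4, -4, 0, 0, 0, 0.65], [3, -4, 0, 0, 0, -0.174, 0.65], [0, 0, 0, 0, 0, -0.174, 0.65], [0, 0, 0, 0, 0, -0.174, 0.65], [0, 0, 0, 0, 0, -0.174, 0.65], [0, 0, 0, 0, 0, -0.174, 0.65], [0, 0, 0, 0, 0, -0.174, 0.65], [0, 0, 0, 0, 0, -0.174, 0.65]]]'

```text
time: 11.9
ee_pos: [0.5376, -0.1129, 0.1703]
ee_rot: [[-0.979, 0.203, -0.0], [0.203, 0.979, 0.001], [0.0, 0.001, -1.0]]
force: [-1.0, -0.3, -0.2]
opening: 0.0572
```

Request:
move_arm --plan '[[[0, 0, 0, 0, 0, -0.174, 0.65], [0, 0, 0, 0, 0, -0.179, 0.65], [0, 0, 0, 0, 0, 0, 0.65]]]'

```text
time: 12.28
ee_pos: [0.5376, -0.1132, 0.1704]
ee_rot: [[-0.99, -0.141, 0.0], [-0.141, 0.99, 0.001], [-0.0, 0.001, -1.0]]
force: [0.8, 0.3, -0.3]
opening: 0.0573
```

```bash
python3 -c "
from h import *
tool(); tray('t6.png')"
```

```text
t 12.28 dock xy mm [-128.2 -110.8] tipz 106.4 yaw-dock -0.0019 tilt [-0.0003  0.001 ] F [ 0.8  0.3 -0.3] open 57.3 j7 2.13
tray 663 [-48.4 -60.4] [ 78.  112.6] 0.27 corners [[-88.0, -4.0], [-87.0, -117.0], [-9.0, -116.0], [-10.0, -4.0]]
```

View pics/t6.png

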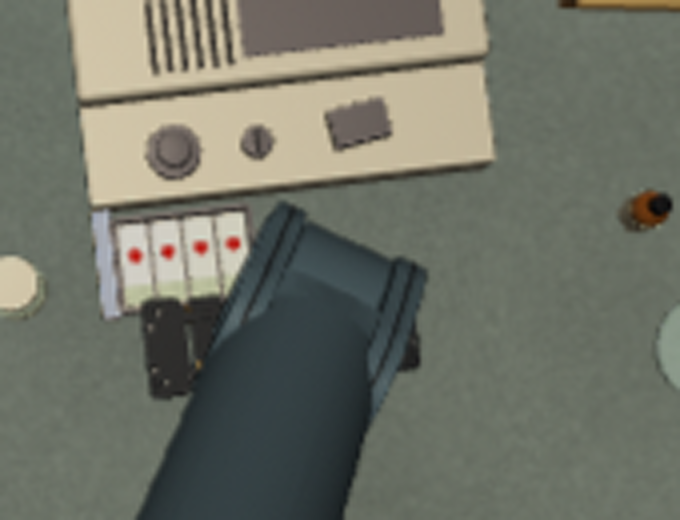

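Request:
move_arm --plan '[[[0.2, 5.3, 0, 0, 0, 0, 0.65], [0, 0, 4, 0, 0, 0, 0.65], [0, 0, 4, 0, 0, 0, 0.65], [0, 0, 1, 0, 0, 0, 0.65], [-0.8, 0, 0, 0, 0, 0, 0.65], [-0.8, 0, 0, 0, 0, 0, 0.65], [-0.8, 0, 0, 0, 0, 0, 0.65], [-0.8, 0, 0, 0, 0, 0, 0.65], [0, 0, 0, 0, 0, 0, 0.65]]]'

```text
time: 13.45
ee_pos: [0.5604, -0.056, 0.0804]
ee_rot: [[-0.99, -0.143, 0.001], [-0.143, 0.99, -0.0], [-0.001, -0.0, -1.0]]
force: [0.1, 0.5, 0.7]
opening: 0.0573
```

```bash
python3 -c "
from h import *
tool()"
```

```text
t 13.45 dock xy mm [-97.5 -57.5] tipz 16.4 yaw-dock 0.0004 tilt [-0.0008 -0.0002] F [0.1 0.5 0.7] open 57.3 j7 2.09
```

Request:
move_arm --plan '[[[-0.3, 0, 0, 0, 0, 0, 0.65], [-0.3, 0, 0, 0, 0, 0, 0.65], [0, 0, 0, 0, 0, 0, 0.65]]]'

```text
time: 13.82
ee_pos: [0.5656, -0.0553, 0.08]
ee_rot: [[-0.99, -0.143, -0.0], [-0.143, 0.99, -0.0], [0.0, -0.0, -1.0]]
force: [-1.5, -0.9, 0.2]
opening: 0.0574
```

Request:
move_arm --plan '[[[-0.15, 0, 0, 0, 0, 0, 0.65], [-0.15, 0, 0, 0, 0, 0, 0.65]]]'

```text
time: 14.08
ee_pos: [0.568, -0.0549, 0.08]
ee_rot: [[-0.99, -0.142, -0.002], [-0.142, 0.99, 0.0], [0.002, 0.0, -1.0]]
force: [-6.4, -0.6, 4.7]
opening: 0.0572
```

```bash
python3 -c "
from h import *
tool()"
```

```text
t 14.07 dock xy mm [-89.8 -57.5] tipz 16.0 yaw-dock -0.0001 tilt [0.0016 0.0004] F [-6.4 -0.6  4.7] open 57.2 j7 2.08
```

Request:
move_arm --plan '[[[-0.1, 0, 0, 0, 0, 0, 0.65], [-0.1, 0, 0, 0, 0, 0, 0.65], [0, 0, 0, 0, 0, 0, 0.65]]]'

```text
time: 14.45
ee_pos: [0.5682, -0.0549, 0.0799]
ee_rot: [[-0.99, -0.142, -0.005], [-0.142, 0.99, 0.001], [0.005, 0.001, -1.0]]
force: [-9.7, -0.8, 6.6]
opening: 0.057
```

```bash
python3 -c "
from h import *
tool()"
```

```text
t 14.45 dock xy mm [-89.6 -57.5] tipz 15.9 yaw-dock -0.0005 tilt [0.0051 0.0013] F [-9.7 -0.8  6.6] open 57.0 j7 2.08
```

Request:
move_arm --plan '[[[1.5, 0, 0, 0, 0, 0, 0.65], [1.5, 0, 0, 0, 0, 0, 0.65], [0, 0, -5, 0, 0, 0, 0], [0, 0, -5, 0, 0, 0, 0], [3, 0, -2, 0, 0, 0, 0], [5, 0, 0, 0, 0, 0, 0], [0, 0, 0, 0, 0, 0, 0]]]'

```text
time: 15.32
ee_pos: [0.459, -0.0706, 0.2003]
ee_rot: [[-0.99, -0.141, -0.001], [-0.141, 0.99, 0.001], [0.001, 0.001, -1.0]]
force: [-0.0, -0.3, 1.0]
opening: 0.0097
```

```bash
python3 -c "
from h import *
tool(); im,W=tray('t7.png')
d=d2(W);z=W[...,2]
m=(z>.05)&(z<.075)&(abs(d[...,0]-.036)<.03)&(abs(d[...,1]+.058)<.03)
p=d[m]*1e3; r=cv2.minEnclosingCircle(p.astype(np.float32)); print('collar',r,p.mean(0))
m2=m&(z>.0655); print('top',d[m2].mean(0)*1e3,m2.sum(),np.median(z[m2]),z[m].max())"
```

```text
t 15.32 dock xy mm [-200.   -57.5] tipz 136.3 yaw-dock -0.0015 tilt [0.0011 0.0012] F [-0.  -0.3  1. ] open 9.7 j7 2.04
tray 752 [ -51.4 -160.4] [317.6  83.2] 84.71 corners [[-107.0, -315.0], [-25.0, -322.0], [5.0, -6.0], [-78.0, 2.0]]
collar ((39.25375747680664, -53.3298454284668), 29.74768829345703) [ 33.75023291 -58.24954118]
top [ 35.24687811 -58.08239472] 46 0.0682115466843938 0.07436529889845439
```

View pics/t7.png

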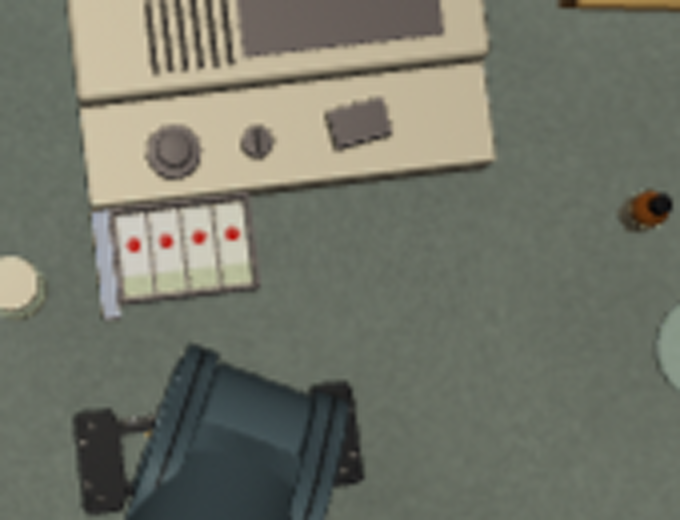

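Request:
move_arm --plan '[[[-4.7, 0, 0, 0, 0, 0, 0], [-4.7, 0, 0, 0, 0, 0, 0], [-4.7, 0, 0, 0, 0, 0, 0], [-4.7, 0, 0, 0, 0, 0, 0], [-4.7, 0, 2, 0, 0, 0, 0], [0, 0, 2, 0, 0, 0, 0], [0, 0, 1.5, 0, 0, 0, 0], [0, 0, 0, 0, 0, 0, 0]]]'

```text
time: 16.38
ee_pos: [0.6929, -0.037, 0.1437]
ee_rot: [[-0.99, -0.142, -0.003], [-0.142, 0.99, -0.0], [0.003, 0.0, -1.0]]
force: [-0.2, -0.7, -0.0]
opening: 0.0004
```

```bash
python3 -c "
from h import *
tool(); im,W=cam('wrist'); save('w2.png',im,1)"
```

```text
t 16.38 dock xy mm [ 36.3 -57.5] tipz 79.7 yaw-dock -0.0004 tilt [0.003  0.0004] F [-0.2 -0.7 -0. ] open 0.4 j7 1.98
```

View pics/w2.png

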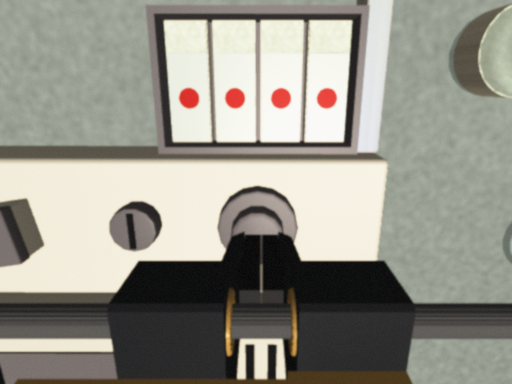

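The wrist view shows the tray flush against the front, with its left end on the rail at (362,80). The closed fingers are centred over the button at (258,220). Next I press.

Request:
move_arm --plan '[[[0, 0, 0.6, 0, 0, 0, 0], [0, 0, 0.3, 0, 0, 0, 0], [0, 0, 0.2, 0, 0, 0, 0], [0, 0, 0, 0, 0, 0, 0]]]'

```text
time: 16.92
ee_pos: [0.6943, -0.0367, 0.1341]
ee_rot: [[-0.99, -0.143, -0.0], [-0.143, 0.99, 0.0], [0.0, 0.0, -1.0]]
force: [-0.3, -0.5, 0.4]
opening: 0.0003
```

Request:
move_arm --plan '[[[0, 0, 0.2, 0, 0, 0, 0], [0, 0, 0, 0, 0, 0, 0]]]'

```text
time: 17.18
ee_pos: [0.6942, -0.0367, 0.132]
ee_rot: [[-0.99, -0.143, -0.0], [-0.143, 0.99, -0.0], [0.0, 0.0, -1.0]]
force: [-0.1, -0.4, -1.4]
opening: 0.0003
```

Request:
move_arm --plan '[[[0, 0, 0.2, 0, 0, 0, 0], [0, 0, 0, 0, 0, 0, 0]]]'

```text
time: 17.42
ee_pos: [0.6944, -0.0367, 0.1303]
ee_rot: [[-0.99, -0.143, 0.0], [-0.143, 0.99, 0.0], [-0.0, -0.0, -1.0]]
force: [-0.5, -0.1, 1.5]
opening: 0.0005
```

Request:
move_arm --plan '[[[0, 0, 0.2, 0, 0, 0, 0], [0, 0, 0, 0, 0, 0, 0]]]'

```text
time: 17.68
ee_pos: [0.6944, -0.0368, 0.1283]
ee_rot: [[-0.99, -0.143, 0.0], [-0.143, 0.99, -0.0], [-0.0, -0.0, -1.0]]
force: [-0.9, 0.3, 3.3]
opening: 0.0004
```

Request:
move_arm --plan '[[[0, 0, 0.2, 0, 0, 0, 0], [0, 0, 0, 0, 0, 0, 0]]]'

```text
time: 17.92
ee_pos: [0.6945, -0.0367, 0.1263]
ee_rot: [[-0.99, -0.143, 0.0], [-0.143, 0.99, -0.0], [-0.0, -0.0, -1.0]]
force: [-0.8, 0.3, 4.2]
opening: 0.0004
```

Request:
move_arm --plan '[[[0, 0, 0.15, 0, 0, 0, 0], [0, 0, 0, 0, 0, 0, 0]]]'

```text
time: 18.18
ee_pos: [0.6945, -0.0367, 0.1255]
ee_rot: [[-0.99, -0.143, 0.0], [-0.143, 0.99, 0.0], [-0.0, 0.0, -1.0]]
force: [-2.5, -0.2, 9.3]
opening: 0.0001
```

Request:
move_arm --plan '[[[0, 0, 0.1, 0, 0, 0, 0], [0, 0, 0, 0, 0, 0, 0], [0, 0, 0, 0, 0, 0, 0]]]'

```text
time: 18.55
ee_pos: [0.6945, -0.0368, 0.1254]
ee_rot: [[-0.99, -0.143, 0.0], [-0.143, 0.99, 0.0], [-0.001, 0.0, -1.0]]
force: [-5.1, 0.7, 16.6]
opening: 0.0004
```

Request:
move_arm --plan '[[[0, 0, -1, 0, 0, 0, 0], [0, 0, -3, 0, 0, 0, 0], [0, 0, -5, 0, 0, 0, 0], [5, 0, 0, 0, 0, 0, 0], [5, 0, 0, 0, 0, 0, 0], [5, 0, 0, 0, 0, 0, 0], [5, 0, 0, 0, 0, 0, 0], [4, 0, 0, 0, 0, 0, 0], [0, 0, 0, 0, 0, 0, 0], [0, 0, 0, 0, 0, 0, 0]]]'

```text
time: 19.8
ee_pos: [0.4577, -0.0707, 0.2138]
ee_rot: [[-0.99, -0.143, 0.001], [-0.143, 0.99, -0.0], [-0.001, -0.0, -1.0]]
force: [0.6, -0.3, 0.9]
opening: 0.0002
```

```bash
python3 -c "
from h import *
tool(); im,W=cam('top'); save('t8.png',im,1.5)
d=d2(W);z=W[...,2]
m=(z>.0655)&(z<.08)&(abs(d[...,0]-.036)<.02)&(abs(d[...,1]+.058)<.02); print('btn top z',np.median(z[m]),m.sum())
m=(z>.008)&(z<.036)&(d[...,0]>-.1)&(d[...,0]<-.006)&(d[...,1]<-.004)&(d[...,1]>-.13)
r=cv2.minAreaRect((d[m]*1000).astype(np.float32)); print(r)
W0=np.load('/tmp/top.npz')['W']
df=abs(W[...,2]-W0[...,2])>.01; 
for n,(x0,y0,x1,y1) in dict(jar=(215,170,240,195),beaker=(190,125,218,160),bottle=(375,150,398,172),petri=(385,180,418,212),calc=(115,190,158,240),cbox=(303,130,328,150)).items(): print(n,df[y0:y1,x0:x1].sum())
"
```

```text
t 19.8 dock xy mm [-201.3  -57.4] tipz 149.8 yaw-dock 0.0007 tilt [-0.0012 -0.0002] F [ 0.6 -0.3  0.9] open 0.2 j7 2.03
btn top z 0.06776449164405421 36
((-42.748497009277344, -60.51134490966797), (112.64458465576172, 73.24656677246094), 89.9990005493164)
jar 4
beaker 2
bottle 1
petri 5
calc 10
cbox 0
```

View pics/t8.png

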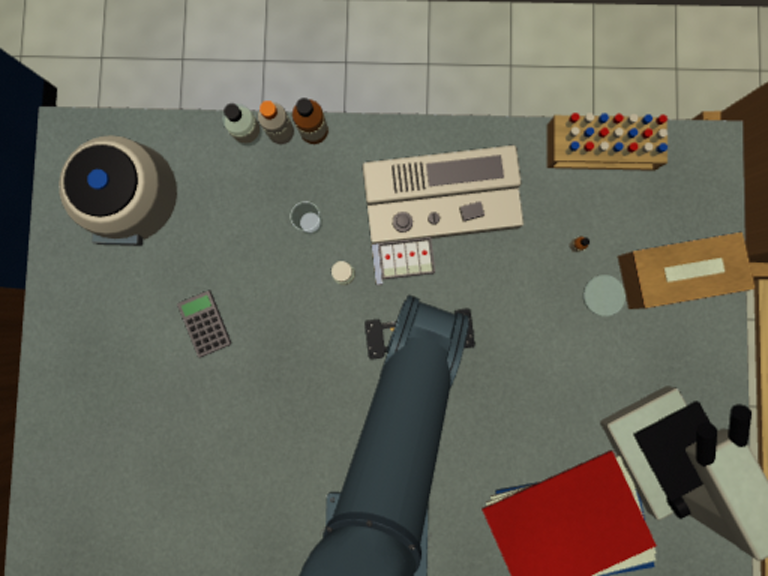

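```bash
python3 -c "
from cell import job
print(job.hand_in())"
```

```text
the job is handed in; nothing more can be done
None
```

I pushed the tray square with two fingers, slid it along the unit's front to the rail, then pushed it against the front. I then pressed the button and handed the job in at about 20 s of the 58 s allowed. The hand-in reports no verdict.

- **Tray:** it stopped firmly against the rail (about 7 N) and the unit's front (about 10 N). The last top view puts its centre near x = -40, y = -59 mm in the unit's frame (docked is -39, -58), square with the unit. I took these from the tray's near and right edges, because the measuring mask cut off the two edges touching the unit and rail.
- **Button:** it went down to its stop, with the fingertip descending to a hard stop at about 16.6 N. That is well above the 5 N needed. Afterwards its top measured about 68 mm high, the same as before the press.
- **Bystanders and arm:** depth comparison with the first picture shows no bystander moved, apart from a few noisy pixels. The arm was clear of everything.

No check failed. Where the tray mask also caught part of the unit, the tray fit was unusable, so at those points I relied on the pictures and the contact forces instead.

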